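# Prop the sample chest open

### The job

Open the lid of the white sample chest and leave it standing on its prop rod: take the rod by its red knob, raise the lid with it, set the rod's rubber foot on the front end of the ledge on the chest's right side, and slide it gently back until it drops into the holding hole, then let go. Do not force the foot against the ledge or let the lid fall, and leave the other things on the bench where they stand.

Things in the scene. Friction and masses are not known exactly. Their poses are not given: they have to be found in the camera images.
- chest: White sample chest with a grey lid, fixed to the bench, 180 mm deep (x), 220 mm wide (y), rim 140 mm high, top of the shut lid about 157 mm. Origin: centre of its underside, on the bench; x points from its front (robot side) to its back, y to its left, z up. The rod swings in the plane y = -130 mm, outside the right wall.
- ledge (a point): Point on the level aluminium ledge outside the chest's right wall: x = -64, y = -130, z = 112 mm in the chest's frame, on its top. The ledge (36 to 40 mm wide) runs in x from -87 to +40 mm or more. It has ONE holding hole: 19 mm long in x, 14 mm wide, 12 mm deep with a floor, centred on y = -130 mm at an x that differs each time and is not measured (-35 to +5 mm): see it or feel for it.
- lid (a joint): Angle of the chest's lid, rad: 0 shut, grows as the front edge rises, stop at 1.25. Hinge line along the chest's y at x = +80, z = 142 mm in the chest's frame (back edge). About 0.4 to 0.65 kg; the hinge is damped (0.25 N m s/rad) but holds nothing: let go, the lid sinks shut in about a second (2 to 3.5 N at the front edge).
- prop (a joint): Angle of the prop rod against the lid, rad: 0 when square to the lid with the foot below; grows as the foot swings to the back of the chest; range -1.1 to 1.5. The rod's lean from vertical is this minus the lid angle (positive: foot behind the pivot). The pivot is slightly stiff (0.08 N m), so the rod stays where it is left.
- pivot (a point): Pivot of the prop rod, axis along the chest's y, on a lug at the lid's front right corner. With the lid shut: x = -90, y = -130, z = 160 mm in the chest's frame (170 mm in front of the hinge line, 18 mm above it). It turns with the lid. The straight 8 mm steel rod runs from it past the knob to the foot.
- knob (a point): Centre of the red drum knob (24 mm diameter, 30 mm long, lying along the chest's y) on a pin that stands out to the chest's right from the prop rod: 118 mm from the pivot along the rod, and 65 mm outboard of it, at y = -195 mm in the chest's frame. It revolves freely on the pin. Moving it moves rod and lid: its x and z set both the lid angle and the rod's lean.
- prop_foot: Black rubber foot of the prop rod, 12 mm diameter, rounded tip. Friction on the ledge about 0.6: it stands there at leans below about 0.4; slid backward from the front it moves easily, forward it tends to jam. Origin: centre of the tip, 163 mm from the pivot (the end is 6 mm further). In the chest's frame at z = 118 mm on the ledge, 106 mm on the hole's floor. Starts in front of the chest, low.
- beaker: empty small glass beaker, about 55 mm wide, 70 mm tall; stands loose on the bench, origin under its centre. Not needed, to be left alone.
- jar: small white screw-cap bottle with a red cap, 48 mm wide, 87 mm tall; stands loose on the bench, origin under its centre. Not needed, to be left alone.

How it is judged:
On the way, in this order (a step that is already met when the one before it is completed fails the run):
1. the lid is raised (over 0.4 rad) with the foot of the prop still above the ledge (value of joint lid above 0.4 rad and z of prop_foot in the frame of chest above 0.114 m), for 0.2 s.
2. the foot of the prop is down in the holding hole with the lid up (z of prop_foot in the frame of chest below 0.11 m and x of prop_foot in the frame of chest between -0.05 and 0.02 m and value of joint lid above 0.4 rad), for 0.2 s.
At the end, for the whole second after the job is handed in: The lid stands still (under 0.05 rad/s) open by more than 0.4 rad, held by the prop alone, with the prop's foot in the holding hole: its origin below 110 mm in the chest's frame (at least 8 mm into the hole) and between x = -50 and +20 mm (all of step 2 and velocity of joint lid between -0.05 and 0.05 rad/s); the robot touches nothing.
It fails at once if the foot of the prop is pressed against anything with more than 25 N (contact force between prop_foot and anything else above 25 N).
It fails at once if the lid is let fall (closing faster than 0.5 rad/s once below 0.4 rad) (value of joint lid below 0.4 rad and velocity of joint lid below -0.5 rad/s).
It fails at once if another thing on the bench is moved by more than 30 mm (distance of any of beaker, jar from where it was at the start of the episode above 0.03 m).
It also fails if it takes over 56 s, if anything falls off the work surface, if the arm or the gripper's body presses on something with over 40 N, if the wrist force passes 120 N, or if a joint passes its speed limit or range.

### The arm

A 6-joint arm with a two-finger parallel gripper is mounted at the origin on a cart in front of the work surface, level with it; the furniture and walls round the work are solid. World frame = base frame: x ahead of the robot, y to its left, z up, the work surface at z = 0. Lengths are in m, angles in rad, forces in N, time in s.
With the tool pointing down it reaches from about 0.275 to 0.75 m from the base axis. Payload 10.2 kg.
Tool frame: the origin (TCP) lies midway between the tips of the shut fingers; the grasp point (between the pads) lies 19 mm behind it (tcp_to_grasp is the distance from the TCP to the grasp point, in m); x points along the fingers, y is the direction in which the jaws open and shut, and the axes are right-handed (so a half turn about x gives the same grasp; the last joint's range is limited). The gripper opens to 85 mm and grips with 20 to 120 N. Pads are 22 mm wide; open, the fingers measure 114 mm over their backs; the gripper's body (76 mm by 85 mm) begins 54 mm behind the grasp point. The pads swing forward as they close: fully open they stand 13 mm farther back than shut.
Start: joints at [0.956, 0.313, 1.498, -0, 1.331, -0.223], TCP at [0.2, 0.485, 0.231] pointing down, gripper open.
Joint ranges: [-2.94, 2.94], [-0.97, 2.17], [0.19, 2.56], [-1.23, 4.37], [0.02, 3.11], [-2.88, 2.88]. Speed limits (rad/s): [2.39, 2.39, 3.01, 3.14, 3.14, 3.14].

### API

Orientations are given as a unit quaternion [w, x, y, z].
In Python, from plant import observe, get_image, camera_info, hand_in, tcp_to_grasp gives the robot as it stands. The module is installed in compiled form; this text tells all that it offers.
- The arm moves only by the shell command python3 -m pendant 'ROWS'. ROWS is JSON, a list of rows, each a list of 5 numbers: the shift along the world's x, y, z each as a share of 0.4 m, from -1 to 1, then the turn about the world's z as a share of 45 degrees, from -1 to 1, then the finger opening in mm, from 0 to 85.4. In form: [[x, y, z, twist, hand], ...]. A call has exactly 5 rows; each row is the pose to reach, as a shift and turn from the pose measured when the call began; what a row does not reach only later rows make up. A row lasts 1/10 s, in which the tool goes at most 50 mm and 8.59 degrees, less where a joint would pass 70% of its speed; a pose out of reach is approached as far as the arm can. A call with a number of a shift or a turn outside -1 to 1 is refused whole. A call with a gripper value outside its range is refused whole. The fingers move at their own pace and stop on an object; the grip force is fixed at half the most. Time passes only in rows, so rows that repeat a pose let the fingers close, or fill a call up. It gives the time, the measured TCP pose, the force and the opening at its end, in the units of the state.
- observe(): the state, without advancing time (a new reading comes with each control period).
- get_image(name): name is "scene" or "side" or "wrist"; returns (picture, depth): 420x560x3 uint8, blue, green, red; 420x560 float32, m along the optical axis (not along the pixel's ray), 0 where there is no reading.
- camera_info(name): a dict with "K" (3x3 intrinsics, pixels), "dist" ([k1, k2, p1, p2, k3] as OpenCV has them; the pictures are not rectified), "world_to_cam" (4x4, takes a point from world to camera coordinates). Camera axes: x right, y down, z forward; pixel columns grow to the right and rows downward; lengths in m; the calibration is good to about 2 mm. A picture is of the moment at which its call begins: read the wrist's pose just before it. camera_info takes no time and is no camera call; for the wrist camera it gives the pose at the moment of the call.
- hand_in(): hands the job in, once; it reports no verdict.
The state is a dict: "clock": time; "joint_pos": joint angles; "qd": joint speeds; "joint_efforts": joint torques, N m; "position": TCP position; "tcp_rot": TCP orientation; "force": force on the tool from outside, world axes, zero at the start; "wrist_torque": the same for the moment, N m; "opening": finger opening in m.
Only numpy, scipy, OpenCV 4.12 (cv2) and the standard library are available. Lean on these libraries where they do the work, as an engineer would, in place of code of your own. Each camera call takes 0.05 s, during which the arm holds its last target. There are 200 camera calls.

## Working session

There is one attempt and no reset: what is moved stays moved. The work goes in short steps, Python scripts to look and compute and a shell command to move; the robot and the scene stay as the last step left them, time stands still between calls to the robot, and variables do not carry over. Pictures are saved under pics/ and viewed, about 8 in all and at most 12, crops included, and the job is handed in when it is done.

```bash
ls; mkdir -p pics; python3 - <<'E'
from plant import *
import cv2,numpy as np
print(observe(), tcp_to_grasp if not callable(tcp_to_grasp) else tcp_to_grasp())
for n in("scene","side"):
    im,d=get_image(n); cv2.imwrite(f"pics/{n}0.png",im); np.save(f"pics/{n}0.npy",d); c=camera_info(n); print(n,c)
E
```

```text
pics
{'clock': 0.0, 'joint_pos': array([ 9.55591715e-01,  3.13473576e-01,  1.49843452e+00,  2.11451667e-05,
        1.33103376e+00, -2.23417291e-01]), 'qd': array([ 0.00172738, -0.00056085,  0.0003251 , -0.00023236, -0.00065949,
        0.00080303]), 'joint_efforts': array([-1.67824113e-03, -4.12241542e+01, -2.59744263e+01, -2.41333410e-04,
        4.12415306e-03,  1.50354174e-05]), 'position': array([0.20032575, 0.48499378, 0.23072399]), 'tcp_rot': array([ 0.6933814 ,  0.13720249,  0.69378307, -0.13806796]), 'force': array([-1.15045754, -0.36559784,  0.2139164 ]), 'wrist_torque': array([-0.04003363,  0.03928474,  0.03037211]), 'opening': 0.08525073909944615} 0.0187
scene {'K': array([[381.16721304,   0.        , 281.6882038 ],
       [  0.        , 381.16721304, 210.72479608],
       [  0.        ,   0.        ,   1.        ]]), 'dist': array([-0.03021392,  0.        ,  0.        ,  0.        ,  0.        ]), 'world_to_cam': array([[ 0.88309544, -0.46873034, -0.0208403 , -0.34473828],
       [-0.21380771, -0.36248493, -0.90713337,  0.31578785],
       [ 0.41764663,  0.80554115, -0.42032694,  0.43874025],
       [ 0.        ,  0.        ,  0.        ,  1.        ]])}
side {'K': array([[500.02545901,   0.        , 280.12935148],
       [  0.        , 500.02545901, 209.71570412],
       [  0.        ,   0.        ,   1.        ]]), 'dist': array([-0.10342222,  0.        ,  0.        ,  0.        ,  0.        ]), 'world_to_cam': array([[ 0.89510043, -0.44578994, -0.00815828, -0.34709961],
       [-0.2235131 , -0.43280866, -0.8733376 ,  0.34030881],
       [ 0.38579414,  0.78354834, -0.4870471 ,  0.96867855],
       [ 0.        ,  0.        ,  0.        ,  1.        ]])}
```

View pics/scene0.png

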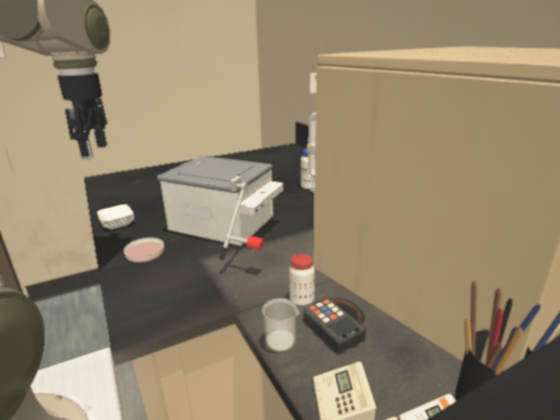

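View pics/side0.png

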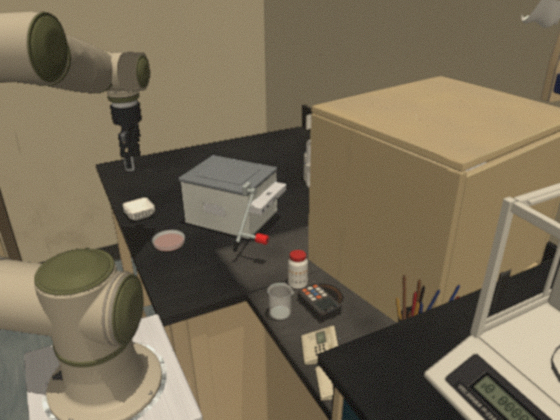

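```bash
cat > h.py <<'E'
from plant import *
import cv2,numpy as np
def cloud(n,d,info=None):
    c=info or camera_info(n);h,w=d.shape
    u,v=np.meshgrid(np.arange(w),np.arange(h))
    p=cv2.undistortPoints(np.stack([u,v],-1).reshape(-1,1,2).astype(np.float32),c["K"],np.array(c["dist"])).reshape(h,w,2)
    P=np.dstack([p[...,0]*d,p[...,1]*d,d]);T=np.linalg.inv(c["world_to_cam"])
    W=P@T[:3,:3].T+T[:3,3]; W[d<=0]=np.nan
    return W
def proj(n,X,info=None):
    c=info or camera_info(n);T=c["world_to_cam"]
    return cv2.projectPoints(np.atleast_2d(X).astype(float),cv2.Rodrigues(T[:3,:3])[0],T[:3,3],c["K"],np.array(c["dist"]))[0].reshape(-1,2)
E
python3 - <<'E'
from h import *
for n,box in(("scene",(150,250,150,300)),("side",(150,250,170,300))):
    im=cv2.imread(f"pics/{n}0.png");W=cloud(n,np.load(f"pics/{n}0.npy"))
    T=np.linalg.inv(camera_info(n)["world_to_cam"]);print(n,"cam at",T[:3,3].round(3))
    m=np.zeros(im.shape[:2],bool);m[box[0]:box[1],box[2]:box[3]]=1
    z=W[...,2]; top=m&(z>.147)&(z<.168)
    P=W[top][:,:2]; r=cv2.minAreaRect((P*1000).astype(np.float32));print("rect",r,len(P), np.median(z[top]))
    b,g,rr=[im[...,i].astype(int) for i in range(3)]
    red=m&(rr>120)&(g<70)&(b<80); print("red",red.sum(),np.nanmedian(W[red],0),np.argwhere(red).mean(0)[::-1],np.nanmin(W[red],0),np.nanmax(W[red],0))
    for nm,bx in(("jar/beaker",(250,330,250,330)),):
        q=W[bx[0]:bx[1],bx[2]:bx[3]].reshape(-1,3);q=q[(q[:,2]>.03)];print(np.percentile(q,[5,50,95],axis=0))
    # cabinet extents
    q=W[60:300,320:].reshape(-1,3);print("cab",np.nanpercentile(q,[1,50,99],axis=0))
    s=im[150:280,140:320];cv2.imwrite(f"pics/{n}0c.png",cv2.resize(s,None,fx=4,fy=4,interpolation=cv2.INTER_CUBIC))
E
```

```text
scene cam at [ 0.189 -0.401  0.464]
rect ((467.33868408203125, 478.7704772949219), (199.63458251953125, 247.04112243652344), 38.228782653808594) 2458 0.15771658826235105
red 82 [0.45660282 0.22843989 0.07209959] [256.18292683 243.69512195] [0.43705837 0.21925788 0.00044134] [0.52895878 0.38950443 0.08606965]
[[0.38265123 0.00618477 0.03112602]
 [0.47577751 0.09079332 0.05751516]
 [0.55689672 0.14501495 0.08761689]]
cab [[ 0.55480278 -0.22096363  0.00196529]
 [ 0.59423974 -0.077368    0.28479412]
 [ 0.62509948  0.14520674  0.43163949]]
side cam at [ 0.013 -0.766  0.766]
rect ((469.24658203125, 481.95947265625), (198.63101196289062, 253.0065155029297), 37.28046417236328) 2234 0.1551358831381045
red 97 [0.44828882 0.23045694 0.07804606] [261.11340206 237.83505155] [ 0.43508448  0.21745963 -0.00349507] [0.49558979 0.37408542 0.08577844]
[[0.38052735 0.00436492 0.03182587]
 [0.47584252 0.09079425 0.05451624]
 [0.5622731  0.13420396 0.08495072]]
cab [[ 5.08363997e-01 -4.30831931e-01  3.94771903e-04]
 [ 6.56972939e-01 -1.03150074e-01  3.46087090e-01]
 [ 1.08139689e+00  9.06994188e-01  5.29690418e-01]]
```

View pics/scene0c.png

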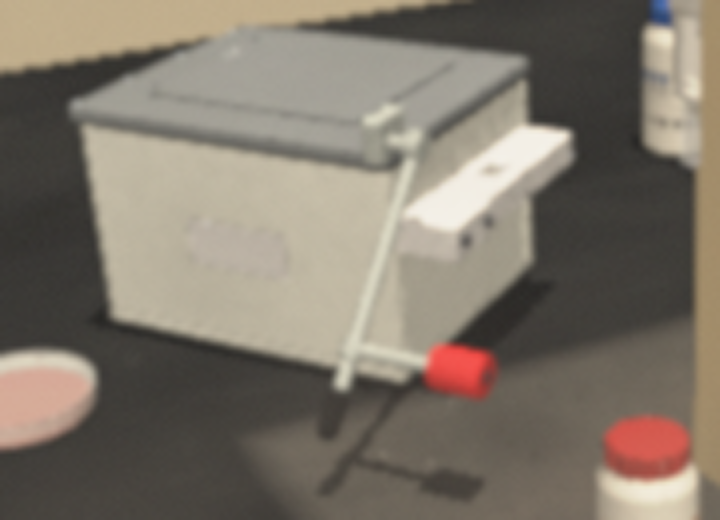

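```bash
cat > fit.py <<'E'
from h import *
from scipy.optimize import least_squares
from scipy.spatial.transform import Rotation as R
clouds=[cloud(n,np.load(f"pics/{n}0.npy")) for n in("scene","side")]
def loc(p,W): c,s=np.cos(p[2]),np.sin(p[2]);d=W[...,:2]-p[:2];return np.stack([d[...,0]*c+d[...,1]*s,-d[...,0]*s+d[...,1]*c,W[...,2]],-1)
def wor(p,L): L=np.atleast_2d(L);c,s=np.cos(p[2]),np.sin(p[2]);return np.stack([p[0]+L[:,0]*c-L[:,1]*s,p[1]+L[:,0]*s+L[:,1]*c,L[:,2]],-1)
if __name__=="__main__":
    for W in clouds:
        p=np.array([.468,.48,np.radians(37.8)])
        for it in range(5):
            L=loc(p,W);x,y,z=L[...,0],L[...,1],L[...,2]
            F=W[(abs(x+.09)<.02)&(abs(y)<.09)&(z>.02)&(z<.12)]
            S=W[(abs(y+.11)<.012)&(abs(x)<.08)&(z>.02)&(z<.085)]
            p=least_squares(lambda q:np.r_[loc(q,F)[:,0]+.09,loc(q,S)[:,1]+.11],p,loss='soft_l1',f_scale=.002).x
        print(p,np.degrees(p[2]),len(F),len(S),np.std(loc(p,F)[:,0]),np.std(loc(p,S)[:,1]))
        np.save("pics/p.npy",p) if W is clouds[0] else 0
    p=np.load("pics/p.npy")
    pts=np.array([[-90,110,0],[-90,-110,0],[-90,-130,160],[-87,-130,112],[-64,-130,112]])/1e3
    uv=proj("scene",wor(p,pts));print("crop px",((uv-[140,150])*4).round())
    # hole px -> z=.112
    c=camera_info("scene")
    def ray(u,v,z):
        a=cv2.undistortPoints(np.array([[[u,v]]],float),c["K"],c["dist"])[0,0];T=np.linalg.inv(c["world_to_cam"]);d=T[:3,:3]@[a[0],a[1],1];return T[:3,3]+d*(z-T[2,3])/d[2]
    print("hole",loc(p,ray(140+490/4,150+170/4,.112)))
    for n,(u,v) in (("knobc",(140+461/4,150+371/4)),):
        # intersect with plane y=-.195
        a=cv2.undistortPoints(np.array([[[u,v]]],float),c["K"],c["dist"])[0,0];T=np.linalg.inv(c["world_to_cam"]);d=T[:3,:3]@[a[0],a[1],1];o=T[:3,3]
        lo,ld=loc(p,o),loc(p,o+d)-loc(p,o);k=lo+ld*(-.195-lo[1])/ld[1];print("knob",k,wor(p,k),np.hypot(k[0]+.09,k[2]-.16),"L",np.arctan2(k[0]+.09,.16-k[2]))
    for im,W,n in((cv2.imread("pics/scene0.png"),clouds[0],"sc"),(cv2.imread("pics/side0.png"),clouds[1],"si")):
        q=W.reshape(-1,3);l=loc(p,q)
        b=q[(q[:,2]>.075)&(q[:,2]<.1)&(l[:,1]<-.22)&(q[:,0]>.42)&(q[:,0]<.56)&(q[:,1]>.0)&(q[:,1]<.2)];print("jar top",b.mean(0),np.ptp(b,axis=0),loc(p,b.mean(0)))
        for k in (.14,.2,.3):
            cb=q[(abs(q[:,2]-k)<.03)&(q[:,0]>.5)&(q[:,0]<.9)&(l[:,1]<-.17)&(q[:,1]>-.1)];print("cab",k,np.percentile(cb,[0,5,95,100],axis=0)[:,:2].tolist(),"local ymax",loc(p,cb)[:,1].max())
    o=observe();M=R.from_quat(np.roll(o["tcp_rot"],-1)).as_matrix();print(M.round(3),"jaw yaw",np.degrees(np.arctan2(M[1,1],M[0,1])))
E
python3 fit.py
```

```text
[0.46873707 0.49506361 0.659212  ] 37.77006546353475 2132 462 0.001570914049000553 0.0007852607824183746
[0.46771798 0.49429945 0.66142049] 37.8966026647445 1567 248 0.002369654520550589 0.0013209599513895776
crop px [[111. 325.]
 [401. 390.]
 [414. 146.]
 [421. 223.]
 [441. 208.]]
hole [-0.00127279 -0.13012965  0.112     ]
knob [-0.16628346 -0.195       0.071553  ] [[0.45673049 0.23907331 0.071553  ]] 0.11679913717830318 L -0.7116929129123889
jar top [0.51606559 0.12074905 0.08598298] [0.08599575 0.06899627 0.02479311] [-0.19185347 -0.32487479  0.08598298]
cab 0.14 [[0.5504111638438065, -0.09998369485060676], [0.5548661533419094, -0.09117593825967303], [0.5957947881546025, 0.14394062291352774], [0.5992415219418674, 0.16547276040624703]] local ymax -0.3120571959414649
cab 0.2 [[0.5508182709008212, -0.09996522291928972], [0.5551554155805977, -0.09114953989570636], [0.5962478835074831, 0.15263839292505516], [0.5993557802260704, 0.23754610648922259]] local ymax -0.2733657223247625
cab 0.3 [[0.550628981644376, -0.09993348187155415], [0.5557455835038164, -0.0915331552698323], [0.596940078
[... 257 characters left out ...]
998846560288763], [0.5533007720448716, -0.08977526001307423], [0.594352048714601, 0.14730049284142888], [0.5990401158469181, 0.1671463485194965]] local ymax -0.3106264616375104
cab 0.2 [[0.5491932469168932, -0.09989072817343025], [0.5534846809603307, -0.08931380200067435], [0.5944877039912504, 0.15446815807090442], [0.5992537231007661, 0.23901594364558376]] local ymax -0.272228584332321
cab 0.3 [[0.548981385154272, -0.09999388661169151], [0.5541656320335219, -0.08882566101217679], [0.5951965676667762, 0.15838956460372702], [0.5991754931031865, 0.2388466715799028]] local ymax -0.2729195515839695
[[-0.001  0.382  0.924]
 [-0.001  0.924 -0.382]
 [-1.    -0.001 -0.   ]] jaw yaw 67.55207842923159
```

```bash
python3 -m pendant '[[0.64,-0.615,0,-0.66,50],[0.64,-0.615,0,-0.66,50],[0.64,-0.615,0,-0.66,50],[0.64,-0.615,0,-0.66,50],[0.64,-0.615,0,-0.66,50]]'
cat > nx.py <<'E'
# usage: nx.py t,L ... -> knob pose and shift shares from the current TCP
import sys
from fit import *
p=np.array([.4683,.4947,.6602]);G=.021
def fk(t,L):
    c,s=np.cos(t),np.sin(t);P=np.array([80-170*c+18*s,142+170*s+18*c]);u=np.array([np.sin(L),-np.cos(L)]);return P+118*u,P+163*u
def ik(k): # knob x,z mm -> t,L (branch by guess)
    return least_squares(lambda q:fk(*q)[0]-k,[.8,-.3]).x
o=observe();T=o["position"];M=R.from_quat(np.roll(o["tcp_rot"],-1)).as_matrix()
l=loc(p,T);k=[l[0]*1e3,(l[2]+G)*1e3];q=ik(k);print("t",o["clock"],"knob",np.round(k,1),"y",l[1].round(4),"lid,L",q.round(3),"foot",fk(*q)[1].round(1),"F",o["force"].round(1),"open",round(o["opening"],4),"yaw",np.degrees(np.arctan2(M[1,1],M[0,1])).round(1),"pos",T.round(4))
for a in sys.argv[1:]:
    if a[0]=="k": kk=np.array(eval(a[1:]))
    else:
        t,L=eval(a);kk,f=fk(t,L);print(a,"knob",kk.round(1),"foot",f.round(1),end=" ")
    w=wor(p,[kk[0]/1e3,-.195,kk[1]/1e3-G])[0];print("share",((w-T)/.4).round(4))
E
python3 nx.py "k-166,71.5" "k-166,150"
```

```text
clock: 0.6
position: [0.3816, 0.3102, 0.2308]
tcp_rot: [0.635, 0.311, 0.635, -0.312]
force: [0.5, 0.8, 1.4]
opening: 0.05
t 0.6 knob [-181.6  251.8] y -0.0926 lid,L [ 0.45  -1.738] foot [-226.   259.3] F [0.5 0.8 1.4] open 0.05 yaw 37.7 pos [0.3816 0.3102 0.2308]
share [ 0.1879 -0.1784 -0.4508]
share [ 0.1879 -0.1784 -0.2546]
```

```bash
python3 -m pendant '[[0.188,-0.178,-0.05,0,50],[0.188,-0.178,-0.1,0,50],[0.188,-0.178,-0.25,0,50],[0.188,-0.178,-0.3,0,50],[0.188,-0.178,-0.3,0,50]]'
python3 - <<'E'
from h import *
im,d=get_image("scene");cv2.imwrite("pics/s1.png",cv2.resize(im[100:290,120:340],None,fx=3.4,fy=3.1,interpolation=cv2.INTER_CUBIC))
E
python3 nx.py "k-166,71.5"
```

```text
clock: 1.1
position: [0.4546, 0.2378, 0.1065]
tcp_rot: [0.632, 0.309, 0.638, -0.314]
force: [-0.0, -0.2, 1.4]
opening: 0.05
t 1.15 knob [-166.8  130.7] y -0.1947 lid,L [ 0.291 -0.856] foot [-200.7  101.2] F [1.7 0.2 0.8] open 0.05 yaw 37.7 pos [0.456  0.2386 0.1097]
share [ 0.002   0.0006 -0.1481]
```

View pics/s1.png

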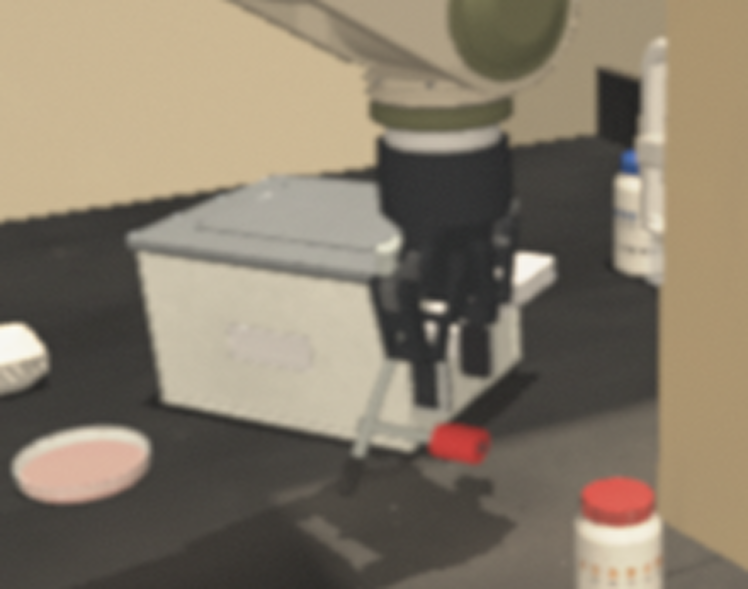

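Jaws stand over the knob: fingertips at crop (425,400) and (477,372), with the knob at (460,443) below and between them. Descend and close.

```bash
python3 -m pendant '[[0.002,0.001,-0.08,0,50],[0.002,0.001,-0.148,0,50],[0.002,0.001,-0.148,0,50],[0.002,0.001,-0.148,0,10],[0.002,0.001,-0.148,0,10]]'
python3 -m pendant '[[0,0,0,0,10],[0,0,0,0,10],[0,0,0,0,10],[0,0,0,0,10],[0,0,0,0,10]]'
python3 nx.py "0.05,-.71" "0.2,-.71" "0.4,-.71" "0.6,-.71" "0.8,-.71" "0.95,-.71" "0.95,-.55" "0.95,-.43"
```

```text
clock: 1.65
position: [0.458, 0.2397, 0.0529]
tcp_rot: [0.634, 0.311, 0.635, -0.312]
force: [2.1, 4.9, 4.4]
opening: 0.0227
clock: 2.15
position: [0.4581, 0.2397, 0.0531]
tcp_rot: [0.634, 0.311, 0.635, -0.312]
force: [-1.3, 0.8, -0.4]
opening: 0.0217
t 2.15 knob [-164.5   74.1] y -0.1951 lid,L [ 0.03 -0.69] foot [-193.1   39.4] F [-1.3  0.8 -0.4] open 0.0217 yaw 37.7 pos [0.4581 0.2397 0.0531]
0.05,-.71 knob [-165.8   79. ] foot [-195.1   44.9] share [-0.0028 -0.0019  0.0123]
0.2,-.71 knob [-160.   103.9] foot [-189.3   69.8] share [0.0087 0.0071 0.0746]
0.4,-.71 knob [-146.5  135.3] foot [-175.8  101.2] share [0.0353 0.0278 0.153 ]
0.6,-.71 knob [-127.1  163.4] foot [-156.4  129.2] share [0.0737 0.0576 0.2232]
0.8,-.71 knob [-102.4  187. ] foot [-131.8  152.9] share [0.1223 0.0953 0.2823]
0.95,-.71 knob [-81.2 201.3] foot [-110.5  167.1] share [0.1643 0.1279 0.3179]
0.95,-.55 knob [-65.9 190.2] foot [-89.4 151.8] share [0.1944 0.1513 0.2902]
0.95,-.43 knob [-53.4 183.5] foot [-72.2 142.6] share [0.2191 0.1704 0.2735]
```

```bash
python3 - <<'E'
from h import *
im,d=get_image("scene");im2,_=get_image("wrist")
a=cv2.resize(im[190:270,210:290],(400,400),interpolation=cv2.INTER_CUBIC);b=cv2.resize(im2,(533,400));cv2.imwrite("pics/s2.png",cv2.resize(np.hstack([a,b]),(790,340)))
E
```

```text
(no output)
```

View pics/s2.png

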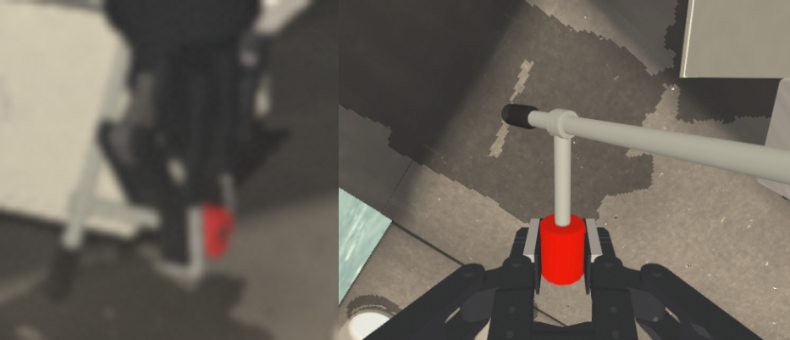

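The grip is good: the wrist view shows the red drum at (562,250) held between both pads. Lift.

```bash
python3 -m pendant '[[-0.001,-0.001,0.02,0,10],[0.003,0.003,0.05,0,10],[0.009,0.007,0.075,0,10],[0.02,0.016,0.11,0,10],[0.034,0.027,0.15,0,10]]'
python3 nx.py "0.6,-.71" "0.8,-.71" "0.9,-.71" "0.9,-.5"
```

```text
clock: 2.75
position: [0.4713, 0.2501, 0.1136]
tcp_rot: [0.634, 0.31, 0.636, -0.312]
force: [-1.4, -5.1, -4.9]
opening: 0.0224
t 2.75 knob [-147.6  134.6] y -0.1951 lid,L [ 0.392 -0.716] foot [-177.2  100.6] F [-1.4 -5.1 -4.9] open 0.0224 yaw 37.7 pos [0.4713 0.2501 0.1136]
0.6,-.71 knob [-127.1  163.4] foot [-156.4  129.2] share [0.0405 0.0317 0.0719]
0.8,-.71 knob [-102.4  187. ] foot [-131.8  152.9] share [0.0891 0.0694 0.131 ]
0.9,-.71 knob [-88.5 196.9] foot [-117.8  162.7] share [0.1167 0.0908 0.1557]
0.9,-.5 knob [-68.1 182.8] foot [-89.7 143.3] share [0.1568 0.122  0.1205]
```

```bash
python3 -m pendant '[[0.02,0.016,0.038,0,10],[0.041,0.032,0.072,0,10],[0.065,0.05,0.103,0,10],[0.089,0.069,0.131,0,10],[0.117,0.091,0.156,0,10]]'
python3 -m pendant '[[0.005,0.004,0,0,10],[0.01,0.008,-0.01,0,10],[0.02,0.015,-0.017,0,10],[0.03,0.024,-0.026,0,10],[0.04,0.031,-0.035,0,10]]'
python3 - <<'E'
from h import *
im,d=get_image("scene");im2,_=get_image("wrist")
a=cv2.resize(im[90:270,150:330],(400,400),interpolation=cv2.INTER_CUBIC);b=cv2.resize(im2,(533,400));cv2.imwrite("pics/s3.png",cv2.resize(np.hstack([a,b]),(790,340)))
E
python3 nx.py "0.9,-.4" ".86,-.34" ".82,-.27"
```

```text
clock: 3.25
position: [0.5184, 0.2865, 0.1771]
tcp_rot: [0.634, 0.31, 0.635, -0.313]
force: [-1.5, -3.2, -3.0]
opening: 0.022
clock: 3.75
position: [0.5345, 0.2989, 0.1624]
tcp_rot: [0.634, 0.31, 0.636, -0.313]
force: [-1.0, -2.1, -1.8]
opening: 0.0223
t 3.85 knob [-67.7 183.1] y -0.1952 lid,L [ 0.903 -0.5  ] foot [-89.3 143.6] F [ 0.5 -1.1 -2.6] open 0.0222 yaw 37.7 pos [0.5345 0.299  0.1621]
0.9,-.4 knob [-57.5 177.7] foot [-75.  136.2] share [ 0.0198  0.0159 -0.0135]
.86,-.34 knob [-56.6 171.3] foot [-71.6 128.9] share [ 0.0216  0.0173 -0.0294]
.82,-.27 knob [-54.3 164.8] foot [-66.3 121.5] share [ 0.0262  0.0209 -0.0456]
```

View pics/s3.png

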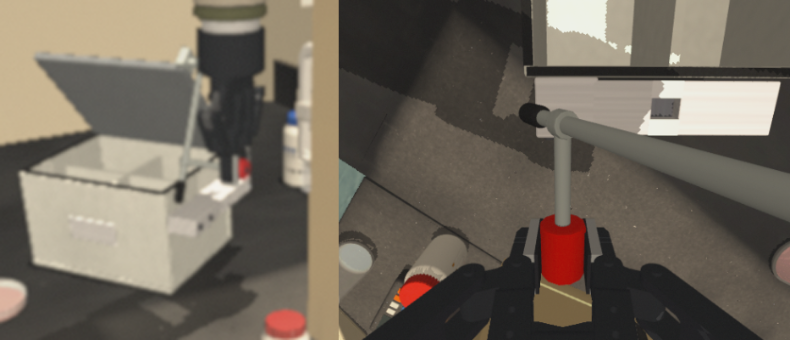

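Lid open about 0.9 rad, foot at wrist view (530,113) at the front end of the ledge, hole clearly visible at (665,108). I'll measure the hole from this view.

```bash
python3 - <<'E'
from fit import *
p=np.array([.4683,.4947,.6602])
c=camera_info("wrist");T=np.linalg.inv(c["world_to_cam"])
def ray(u,v,z=.112):
    a=cv2.undistortPoints(np.array([[[u,v]]],float),c["K"],np.array(c["dist"]))[0,0];d=T[:3,:3]@[a[0],a[1],1];return T[:3,3]+d*(z-T[2,3])/d[2]
for n,u,v in(("hole",665,108),("hole front",652,108),("hole rear",679,108),("ledge front outer",536,135),("ledge front inner",536,80)):
    print(n,(loc(p,ray((u/790*933-400)*560/533,v/340*400*1.05))*1e3).round(1))
E
python3 nx.py
```

```text
hole [   1.1 -130.3  112. ]
hole front [  -7.7 -130.3  112. ]
hole rear [  10.7 -130.3  112. ]
ledge front outer [ -86.8 -148.6  112. ]
ledge front inner [ -85.6 -112.3  112. ]
t 3.85 knob [-67.7 183.1] y -0.1952 lid,L [ 0.903 -0.5  ] foot [-89.3 143.6] F [ 0.5 -1.1 -2.6] open 0.0222 yaw 37.7 pos [0.5345 0.299  0.1621]
```

```bash
python3 -m pendant '[[0.007,0.005,-0.004,0,10],[0.014,0.011,-0.009,0,10],[0.02,0.016,-0.014,0,10],[0.021,0.017,-0.022,0,10],[0.022,0.018,-0.03,0,10]]'
python3 -m pendant '[[0.001,0.001,-0.004,0,10],[0.003,0.002,-0.009,0,10],[0.003,0.002,-0.011,0,10],[0.004,0.003,-0.013,0,10],[0.004,0.003,-0.013,0,10]]'
python3 nx.py "0.81,-.25" ".8,-.235"
```

```text
clock: 4.35
position: [0.5435, 0.3061, 0.1498]
tcp_rot: [0.634, 0.31, 0.635, -0.313]
force: [1.0, -3.4, -2.8]
opening: 0.022
clock: 4.85
position: [0.5451, 0.3073, 0.1452]
tcp_rot: [0.634, 0.31, 0.635, -0.313]
force: [-1.7, -3.9, 1.5]
opening: 0.0224
t 4.85 knob [-54.3 166.2] y -0.1951 lid,L [ 0.83  -0.282] foot [-66.8 123. ] F [-1.7 -3.9  1.5] open 0.0224 yaw 37.7 pos [0.5451 0.3073 0.1452]
0.81,-.25 knob [-53.4 163.2] foot [-64.5 119.6] share [ 0.0017  0.0016 -0.0075]
.8,-.235 knob [-53.  161.7] foot [-63.5 118. ] share [ 0.0024  0.0022 -0.0112]
```

Lower in ~0.8 mm steps, watching force.

```bash
python3 -m pendant '[[0.001,0.001,-0.002,0,10],[0.001,0.001,-0.004,0,10],[0.002,0.0015,-0.006,0,10],[0.002,0.0015,-0.0075,0,10],[0.002,0.0015,-0.0075,0,10]]'
python3 - <<'E'
from h import *
import time
for _ in range(4): print(observe()["force"].round(2)); get_image("wrist")
E
python3 nx.py ".8,-.235"
```

```text
clock: 5.35
position: [0.5456, 0.3077, 0.1447]
tcp_rot: [0.635, 0.31, 0.635, -0.313]
force: [-9.2, -7.3, 16.2]
opening: 0.0221
[-9.23 -7.27 16.16]
[-9.77 -7.71 15.1 ]
[-8.81 -8.26 15.98]
[-8.72 -8.48 14.85]
t 5.55 knob [-53.6 165.7] y -0.1951 lid,L [ 0.828 -0.273] foot [-65.7 122.4] F [-9.3 -8.2 16. ] open 0.0223 yaw 37.7 pos [0.5456 0.3077 0.1447]
.8,-.235 knob [-53.  161.7] foot [-63.5 118. ] share [ 0.0009  0.0012 -0.01  ]
```

```bash
python3 -m pendant '[[-0.001,-0.001,0.001,0,10],[-0.001,-0.001,0.002,0,10],[-0.001,-0.001,0.002,0,10],[-0.001,-0.001,0.002,0,10],[-0.001,-0.001,0.002,0,10]]'
python3 nx.py
```

```text
clock: 6.05
position: [0.5453, 0.3074, 0.1454]
tcp_rot: [0.635, 0.31, 0.635, -0.313]
force: [1.1, -1.9, -1.7]
opening: 0.022
t 6.05 knob [-54.  166.4] y -0.1952 lid,L [ 0.832 -0.282] foot [-66.6 123.2] F [ 1.1 -1.9 -1.7] open 0.022 yaw 37.7 pos [0.5453 0.3074 0.1454]
```

```bash
sed -i 's/G=.021/G=.0165/' nx.py; python3 -m pendant '[[0,0,0,0,24],[0,0,0,0,26],[0,0,0,0,28],[0,0,0,0,30],[0,0,0,0,30]]'
python3 - <<'E'
from h import *
im,d=get_image("scene");im2,_=get_image("wrist")
a=cv2.resize(im[90:270,150:330],(400,400),interpolation=cv2.INTER_CUBIC);b=cv2.resize(im2,(533,400));cv2.imwrite("pics/s4.png",cv2.resize(np.hstack([a,b]),(790,340)))
E
python3 nx.py ".82,-.24" ".8,-.13" ".77,0" ".74,.05" ".7,.19"
```

```text
clock: 6.55
position: [0.5453, 0.3075, 0.1455]
tcp_rot: [0.635, 0.31, 0.635, -0.313]
force: [0.2, 0.1, -0.1]
opening: 0.0304
t 6.65 knob [-54. 162.] y -0.1951 lid,L [ 0.8   -0.244] foot [-64.8 118.3] F [0.9 0.2 0.5] open 0.0301 yaw 37.7 pos [0.5453 0.3075 0.1455]
.82,-.24 knob [-50.9 164. ] foot [-61.6 120.2] share [0.006 0.005 0.005]
.8,-.13 knob [-40.8 159.5] foot [-46.7 114.9] share [ 0.0258  0.0204 -0.0062]
.77,0 knob [-29.5 155.3] foot [-29.5 110.3] share [ 0.0481  0.0378 -0.0167]
.74,.05 knob [-27.5 152.1] foot [-25.3 107.1] share [ 0.0521  0.0409 -0.0247]
.7,.19 knob [-16.1 149.4] foot [ -7.6 105.2] share [ 0.0746  0.0583 -0.0314]
```

View pics/s4.png

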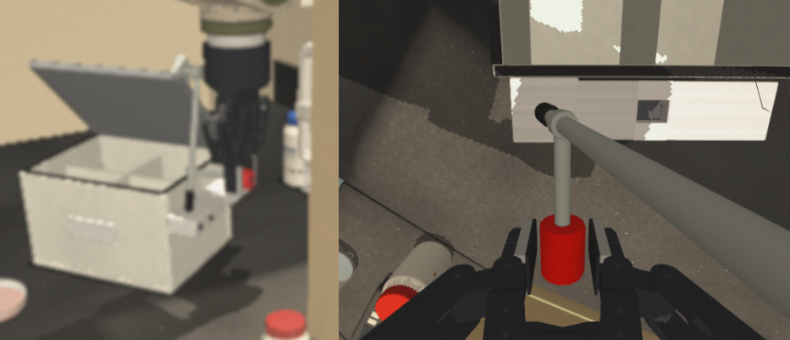

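Rod stands by itself, with its foot at wrist view (545,112), and the hole is at (652,110). Push gently backward with the loose jaws.

```bash
python3 -m pendant '[[0.006,0.0046,0,0,30],[0.012,0.0092,0,0,30],[0.018,0.0138,0,0,30],[0.024,0.0184,0,0,30],[0.03,0.023,0,0,30]]'; python3 nx.py
python3 -m pendant '[[0.006,0.0046,0,0,30],[0.012,0.0092,0,0,30],[0.018,0.0138,0,0,30],[0.024,0.0184,0,0,30],[0.03,0.023,0,0,30]]'; python3 nx.py
```

```text
clock: 7.15
position: [0.5574, 0.3168, 0.1453]
tcp_rot: [0.634, 0.31, 0.635, -0.313]
force: [-3.0, -1.7, 0.4]
opening: 0.03
t 7.15 knob [-38.8 161.8] y -0.1952 lid,L [ 0.821 -0.136] foot [-44.9 117.2] F [-3.  -1.7  0.4] open 0.03 yaw 37.7 pos [0.5574 0.3168 0.1453]
clock: 7.65
position: [0.5695, 0.3262, 0.1452]
tcp_rot: [0.634, 0.31, 0.635, -0.313]
force: [-2.3, -1.9, -0.3]
opening: 0.0301
t 7.65 knob [-23.4 161.7] y -0.1952 lid,L [ 0.831 -0.018] foot [-24.2 116.8] F [-2.3 -1.9 -0.3] open 0.0301 yaw 37.8 pos [0.5695 0.3262 0.1452]
```

```bash
python3 -m pendant '[[0.005,0.004,0,0,30],[0.01,0.0078,0,0,30],[0.015,0.0116,0,0,30],[0.02,0.0155,0,0,30],[0.024,0.0186,0,0,30]]'
python3 - <<'E'
from h import *
im,d=get_image("scene");im2,_=get_image("wrist")
a=cv2.resize(im[90:270,150:330],(400,400),interpolation=cv2.INTER_CUBIC);b=cv2.resize(im2,(533,400));cv2.imwrite("pics/s5.png",cv2.resize(np.hstack([a,b]),(790,340)))
E
python3 nx.py
```

```text
clock: 8.15
position: [0.5793, 0.3338, 0.1452]
tcp_rot: [0.634, 0.31, 0.635, -0.313]
force: [-2.3, -1.8, -0.9]
opening: 0.0297
t 8.25 knob [-10.6 161.9] y -0.1953 lid,L [0.828 0.095] foot [ -6.4 117.1] F [-0.6 -0.6  0.6] open 0.0302 yaw 37.8 pos [0.5797 0.3339 0.1454]
```

View pics/s5.png

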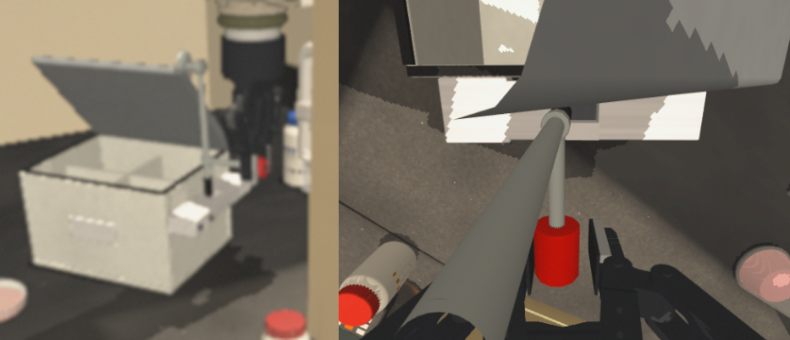

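Foot is at the hole's front edge (wrist view ~(560,112), with the rear of the hole at ~(598,108)). Push on in 1 mm steps.

```bash
cat > red.py <<'E'
from h import *
for n in("wrist","scene"):
    im,d=get_image(n);im=im.astype(int);m=(im[...,2]>110)&(im[...,1]<60)&(im[...,0]<70)
    if n=="wrist": m[:,:150]=0;m[:200]=0
    else: m[230:]=0
    q=np.argwhere(m);print(n,len(q),q.mean(0)[::-1].round(1),q.min(0)[::-1],q.max(0)[::-1])
E
python3 red.py
python3 -m pendant '[[0.002,0.0015,0,0,30],[0.004,0.003,0,0,30],[0.006,0.0045,0,0,30],[0.008,0.006,0,0,30],[0.01,0.0075,0,0,30]]'; python3 red.py
python3 nx.py
```

```text
wrist 4207 [270.7 311.1] [242 266] [298 353]
scene 29 [289.5 178.2] [288 173] [291 183]
clock: 8.85
position: [0.5837, 0.3369, 0.1455]
tcp_rot: [0.635, 0.31, 0.635, -0.312]
force: [-2.0, -0.5, -0.2]
opening: 0.0299
wrist 3623 [270.7 293.4] [244 253] [297 333]
scene 35 [290.2 183.7] [287 178] [292 188]
t 8.95 knob [ -5.6 162. ] y -0.1954 lid,L [0.822 0.144] foot [  0.8 117.4] F [ 0.1 -0.4 -0.1] open 0.03 yaw 37.8 pos [0.5837 0.3369 0.1455]
```

The knob has dropped about 10 mm, so the foot is in the hole. Back off a little and open, then verify before leaving.

```bash
python3 -m pendant '[[-0.002,-0.0015,0,0,32],[-0.004,-0.003,0,0,36],[-0.006,-0.0045,0,0,42],[-0.006,-0.0045,0,0,50],[-0.006,-0.0045,0,0,50]]'; python3 red.py; python3 nx.py
python3 -m pendant '[[-0.006,-0.0045,0,0,50],[0,0,0,0,50],[0,0,0,0,50],[0,0,0,0,50],[0,0,0,0,50]]'; python3 red.py
python3 - <<'E'
from h import *
im,d=get_image("scene");im2,_=get_image("wrist")
a=cv2.resize(im[90:230,190:330],(400,400),interpolation=cv2.INTER_CUBIC);b=cv2.resize(im2,(533,400));cv2.imwrite("pics/s6.png",cv2.resize(np.hstack([a,b]),(790,340)))
E
```

```text
clock: 9.45
position: [0.5813, 0.3351, 0.1455]
tcp_rot: [0.635, 0.31, 0.635, -0.312]
force: [0.5, -0.1, -0.3]
opening: 0.0499
wrist 3575 [277.4 292.7] [251 252] [303 331]
scene 58 [289.3 183.2] [286 178] [292 188]
t 9.55 knob [ -8.6 162. ] y -0.1954 lid,L [0.827 0.113] foot [ -3.5 117.3] F [0.5 0.1 0.2] open 0.0498 yaw 37.8 pos [0.5813 0.3351 0.1455]
clock: 10.05
position: [0.5813, 0.3351, 0.1454]
tcp_rot: [0.635, 0.31, 0.635, -0.312]
force: [0.2, 0.8, -0.1]
opening: 0.05
wrist 3578 [277.3 292.8] [251 252] [303 331]
scene 56 [289.4 183.2] [286 178] [292 188]
```

View pics/s6.png

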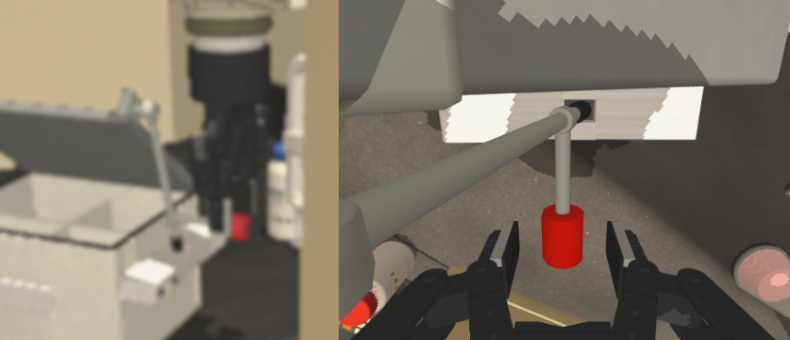

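The foot sits in the hole at (578,110), and the jaws stand clear of the knob at (562,237) on both sides. Withdraw upward.

```bash
python3 -m pendant '[[0,0,0.03,0,50],[0,0,0.07,0,50],[0,0,0.12,0,50],[0,0,0.17,0,50],[0,0,0.17,0,50]]'
python3 - <<'E'
from fit import *
p=np.array([.4683,.4947,.6602])
for k in range(2):
    im,d=get_image("scene");W=cloud("scene",d);b=im.astype(int)
    m=(b[...,2]>110)&(b[...,1]<60)&(b[...,0]<70);m[230:]=0
    print("knob local",(np.nanmedian(loc(p,W[m]),0)*1e3).round(1),m.sum())
c=camera_info("scene");T=np.linalg.inv(c["world_to_cam"]);q=np.argwhere(m);u=(q.min(0)+q.max(0))[::-1]/2
a=cv2.undistortPoints(u.reshape(1,1,2).astype(float),c["K"],np.array(c["dist"]))[0,0];o=T[:3,3];dd=T[:3,:3]@[a[0],a[1],1]
lo=loc(p,o);ld=loc(p,o+dd)-lo;k=(lo+ld*(-.195-lo[1])/ld[1])*1e3;print("knob centre",k.round(1))
def fk(t,L):
    C,s=np.cos(t),np.sin(t);P=np.array([80-170*C+18*s,142+170*s+18*C]);w=np.array([np.sin(L),-np.cos(L)]);return P+118*w,P+163*w
s=least_squares(lambda x:fk(*x)[0]-k[[0,2]],[.7,.2]).x;print("lid,L",s,"foot",fk(*s)[1])
cv2.imwrite("pics/s7.png",cv2.resize(im[90:270,150:330],(600,600),interpolation=cv2.INTER_CUBIC))
E
```

```text
clock: 10.75
position: [0.5823, 0.3355, 0.2175]
tcp_rot: [0.636, 0.312, 0.633, -0.311]
force: [0.1, 1.0, -0.1]
opening: 0.0502
knob local [ -15.  -200.8  152.9] 102
knob local [ -15.2 -201.3  153.9] 105
knob centre [  -6.6 -195.   149. ]
lid,L [0.6685634  0.30644269] foot [  6.92830497 106.09464062]
```

View pics/s7.png

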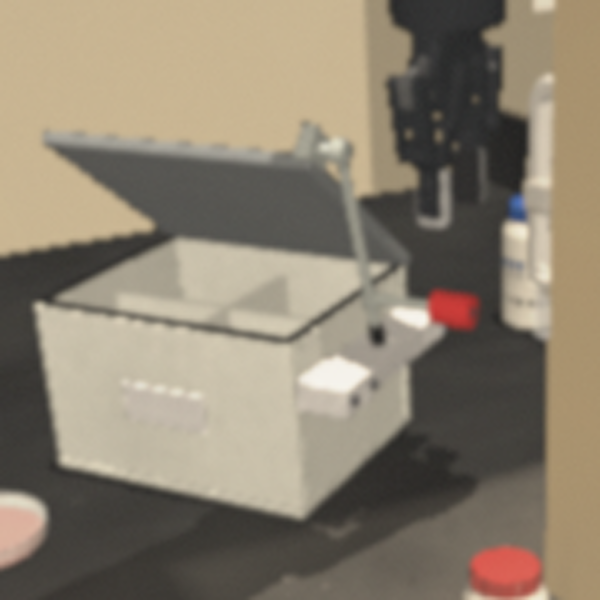

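The foot measures z ≈ 106 mm (on the hole's floor), the lid is at ≈ 0.67 rad, and the gripper is clear. Hand in.

```bash
python3 -c "
from plant import *
print(observe()['force'],observe()['qd'].round(3));print(hand_in())"
```

```text
[ 0.00166221 -0.75853642 -0.21970891] [-0.     0.02   0.027 -0.    -0.003  0.001]
the job is handed in; nothing more can be done
None
```

The lid now stands open on its prop rod with the foot in the holding hole, and I handed the job in at about 11 s of robot time. I lifted the lid by the red knob and set the foot on the front of the ledge. With the jaws opened loosely round the knob, I pushed the rod back until the foot dropped into the hole, then opened and withdrew straight up.

- **Final state:** the last images put the knob at z ≈ 149 mm. That gives the foot at x ≈ +1 to +7 mm and z ≈ 106 mm (the hole's floor), and the lid at about 0.67 rad. The lid stayed still after release, the gripper was about 7 cm above the knob, and the wrist force was about 0.
- **Hole position:** the scene and wrist cameras agreed, at x ≈ -1 and +1 mm.
- **Firm touchdown:** the first contact with the ledge came about 4.5 mm earlier than my model predicted. It pressed with about 20 N at the wrist, under the 25 N limit, and I eased it off. The foot's own contact force cannot be read directly.
- **Other things on the bench:** the gripper's planned path stayed clear of the beaker and jar. I saw nothing disturbed in the pictures, but I did not measure their positions again at the end.

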